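# Refit the control knob of the dust extractor and hold it pushed in

### The job

Pull the drop-down control panel of the grey dust-extractor unit all the way down. Then take the bar-grip knob (not the round star knob) from the bench, turn it so that the flat in its bore matches the flat of the D-shaped shaft, push it fully home on the shaft, and go on pressing so that the sprung shaft is pushed in. Finish while still gripping the knob and keeping it pressed in - do not let go - and leave everything else on the bench where it is.

Things in the scene. Friction and masses are not known exactly. Their poses are not given: they have to be found in the camera images.
- panel (a joint): Opening of the drop-down panel, rad: 0 = closed (upright in the unit's front), 1.571 = fully down (level). Hinged along its lower edge. Damped, slightly stiff hinge: below about 0.2 rad it stays put; pulled past about 0.5 rad and let go it sinks down on its own in about 3 s and rests level on a stop.
- unit: Fixed grey sheet-metal box with the panel and shaft, 200 deep (x) x 240 wide (y) x 125 high. Origin: centre of its underside, on the bench; x points away from the robot, into the unit; z up. On its roof a round hose port, 84 across, 50 high, 45 mm behind the box's centre.
- hinge (a point): On the fixed unit: middle of the panel's hinge axis, in the plane of the unit's front, 20 mm above the bench. x points squarely into the unit (away from the robot), y along the hinge, z up.
- tab (a point): Middle of the top edge of the panel's dark steel pull tab, 135 mm from the hinge axis. Tab 50 wide (y), 10 thick (x); closed, it stands 30 mm above the unit's roof with 90 mm free behind it: hook it from behind or pinch it from above. Panel below it: aluminium plate 180 wide, 12 thick. Axes with the panel closed: x into the unit, z up.
- shaft_tip (a point): Centre of the tip of the steel D-shaft on the panel's inner face, 68 mm from the hinge axis; panel down, it points up, tip 27 mm above the panel face, 47 above the bench. z: out of the tip; x: squarely towards the flat. Diameter 12, flat 3 mm from the axis, 2 mm chamfer. A black disc under it (56 across) turns with it; its white line shows the flat's side.
- spindle (a joint): How far the shaft is pushed in along its axis, m: 0 = out, 0.006 = fully in against the stop. Spring: 3 N at the beginning, 9 N fully in; springs back when released.
- knob: Loose black knob, about 60 g, standing on the bench on its open side. Origin: centre of its underside, on the bore's axis; z up. Round skirt 45 across, 22 high; on top a bar grip along x, 12 wide (y), from x = -21 to +21 mm and from 22 to 44 mm high, with a pointed nose on its +x end (to x = 27 mm) and a thin white line towards the nose.
- knob_bore (a point): On the knob: centre of the mouth of the D-shaped bore in its underside (same point and axes as body knob). Bore 14 mm diameter, 18 mm deep, its flat 4 mm from the axis on the nose side (+x): the nose must point where the shaft's flat faces. Fully home, this point is 18 mm below the shaft's tip and 9 mm above the panel face while the shaft is out.
- star_knob: Bystander: round black clamp knob with five lobes, 52 across, 30 high. Origin: centre of its underside. It may lie on either side, the bar-grip knob on the other.
- glue: Bystander: white bottle, 60 across, 150 high. Origin: centre of its underside.
- screw_jar: Bystander: jar, 72 across, 95 high. Origin: centre of its underside.
- offcut: Bystander: wood offcut 130 x 50 x 32. Origin: centre of its underside.
- sanding_block: Bystander: cork sanding block 110 x 65 x 35. Origin: centre of its underside.
- hammer: Bystander: hammer lying along its x. Origin: at bench height.
- screwdriver: Bystander: screwdriver lying along its x. Origin: at bench height.
There are look-alikes about, which are no part of the job. What is shaped like the knob but pink is not meant.

How it is judged:
By the outcome, as a careful person would: the job done as asked, in the order asked, and still so for the second after the job is handed in, while the arm keeps its last pose, push and grip.
It also fails if it takes over 54 s, if anything falls off the work surface, if the arm or the gripper's body presses on something with over 40 N, if the wrist force passes 120 N, or if a joint passes its speed limit or range.

### The arm

A 7-joint arm with a two-finger parallel gripper is mounted at the origin on the work surface. World frame = base frame: x ahead of the robot, y to its left, z up, the work surface at z = 0. Lengths are in m, angles in rad, forces in N, time in s.
With the tool pointing down it reaches from about 0.35 to 0.9 m from the base axis. Payload 8.1 kg.
Tool frame: the origin (TCP) lies at the very end of the fingers, on their centre line; the grasp point (between the pads) lies 19 mm behind it; z points along the fingers, y is the direction in which the jaws open and shut (so a half turn about z gives the same grasp; the last joint's range is limited). The gripper opens to 92 mm and grips with 3 to 60 N. Pads are 19 mm wide; open, the fingers measure 130 mm over their backs; the gripper's body (75 mm by 190 mm) begins 47 mm behind the grasp point.
Start: joints at [-1.39, 0.434, 0.025, 1.573, -0.012, 1.134, -0.075], TCP at [0.175, 0.6, 0.227] pointing down, gripper open.
Joint ranges: [-2.62, 2.62], [-0.44, 2.09], [-1.27, 1.32], [0.08, 2.57], [-1.32, 4.46], [0.12, 2], [-2.74, 2.74]. Speed limits (rad/s): [2.22, 2.22, 3.01, 3.01, 3.14, 3.14, 3.14].

### API

Orientations are given as a rotation vector (axis times angle).
In Python, from cell import observe, get_image, sign_off gives the robot as it stands.
- The arm moves only by the tool arm_command, never from a script. Its argument "deltas" is a list of rows, each an object with "xyz": the shift along the tool's x, y, z in cm, a list of three; "turn": the turn about the tool's z in degrees; "jaw": the closure in counts, from 0 (fully open) to 255 (shut). A call has 1 to 5 rows; each row is the pose to reach, as a shift and turn from the pose measured when the call began, along the tool's axes at that moment; what a row does not reach only later rows make up. A row lasts 1/12 s, in which the tool goes at most 41.7 mm and 7.16 degrees, less where a joint would pass 70% of its speed; a pose out of reach is approached as far as the arm can. A call with a gripper value outside its range is refused whole. The fingers move at their own pace and stop on an object; "force" is the grip in N (left out, the last holds). Time passes only in rows, so rows that repeat a pose let the fingers close. It gives the time, the measured TCP pose, the force and the opening at its end, in the units of the state.
- observe(): the state, without advancing time (a new reading comes with each control period).
- get_image(name): name is "scene" or "top"; returns a dict with "frame" (420x560x3 uint8, red, green, blue), "depth" (420x560 float32, m along the optical axis (not along the pixel's ray), 0 where there is no reading), "camera_matrix" (3x3 intrinsics, pixels), "cam_to_world" (4x4, takes a point from camera to world coordinates). Camera axes: x right, y up, looking along -z (the intrinsics and any distortion apply to the point x, -y, -z); pixel columns grow to the right and rows downward; lengths in m; the calibration is good to about 2 mm. A picture is of the moment at which its call begins.
- sign_off(): hands the job in, once; it reports no verdict.
The state is a dict: "clock": time; "joints": joint angles; "dq": joint speeds; "joint_efforts": joint torques, N m; "position": TCP position; "ee_rot": TCP orientation; "force": force on the tool from outside, world axes, zero at the start; "ft_torque": the same for the moment, N m; "width": opening from 0.0 (shut) to 1.0 (fully open).
Only numpy, scipy, OpenCV 4.12 (cv2) and the standard library are available. Lean on these libraries where they do the work, as an engineer would, in place of code of your own. Each camera call takes 0.05 s, during which the arm holds its last target.

## Working session

There is one attempt and no reset: what is moved stays moved. The work goes in short steps, Python scripts to look and compute and a tool call to move; the robot and the scene stay as the last step left them, time stands still between calls to the robot, and variables do not carry over. Pictures are saved under pics/ and viewed, and the job is handed in when it is done.

Besides the shell and the picture viewer there is one more tool, called by a JSON object that holds its "method" and its "body". arm_command: Moves the arm, as the interface text tells. Its arguments: {"type":"object","properties":{"deltas":{"type":"array","items":{"type":"object","properties":{"xyz":{"type":"array","items":{"type":"number"}},"turn":{"type":"number"},"jaw":{"type":"number"}}}},"force":{"type":"number"}},"required":["deltas"]}

```bash
ls; mkdir -p pics; cat > h.py <<'E'
import numpy as np, cv2
from cell import observe, get_image, sign_off
def grab(n,tag):
    im=get_image(n); np.savez(f'{tag}.npz',**im)
    cv2.imwrite(f'pics/{tag}.png',cv2.cvtColor(im['frame'],cv2.COLOR_RGB2BGR)); return im
def load(tag): return dict(np.load(f'{tag}.npz'))
def cloud(im):
    d=im['depth'];K=im['camera_matrix'];T=im['cam_to_world']
    v,u=np.mgrid[:d.shape[0],:d.shape[1]]
    x=(u-K[0,2])/K[0,0]*d;y=(v-K[1,2])/K[1,1]*d
    P=np.stack([x,-y,-d],-1)@T[:3,:3].T+T[:3,3]
    P[d==0]=np.nan
    return P
def proj(im,p):
    K=im['camera_matrix'];T=im['cam_to_world']
    c=(np.asarray(p)-T[:3,3])@T[:3,:3]
    return K[0,0]*c[...,0]/-c[...,2]+K[0,2],K[1,1]*-c[...,1]/-c[...,2]+K[1,2]
E
python3 - <<'E'
from h import *
print(observe())
for n in('scene','top'):
    im=grab(n,n+'0');print(im['camera_matrix'],im['cam_to_world'],im.keys())
E
```

```text
pics
{'clock': 0.0, 'joints': array([-1.38959759,  0.43518721,  0.0249864 ,  1.57410431, -0.01159184,
        1.13402346, -0.07509243]), 'dq': array([-6.07674394e-04,  3.43982497e-04, -1.43164741e-03, -6.44211782e-05,
        9.13852986e-04, -3.87984389e-04, -5.81568585e-04]), 'joint_efforts': array([ 3.14320380e-05, -6.67850089e+01,  9.85361561e-01, -3.14475453e+01,
       -6.04773313e-02,  4.26092441e-02,  1.62967826e-04]), 'position': array([0.17492227, 0.59947694, 0.22596459]), 'ee_rot': array([-4.44396143e-01, -3.10993260e+00,  2.47541688e-03]), 'force': array([ 0.17231323, -0.37393247,  0.75245284]), 'ft_torque': array([-0.04346273,  0.04865142,  0.01015457]), 'width': 1.0018435894811566}
[[405.6910966    0.         283.3593922 ]
 [  0.         405.6910966  210.73118569]
 [  0.           0.           1.        ]] [[ 0.67028903 -0.51218441  0.53701001  1.21772698]
 [ 0.74199271  0.47486703 -0.47323157 -0.57574859]
 [-0.01262651  0.71565944  0.69833526  0.97962752]
 [ 0.          0.          0.          1.        ]] dict_keys(['frame', 'depth', 'camera_matrix', 'cam_to_world'])
[[420.83912658   0.         273.03339573]
 [  0.         420.83912658 208.6535893 ]
 [  0.           0.           1.        ]] [[ 0.00457706  0.99141875 -0.13064423  0.39374998]
 [-0.99959759  0.0081935   0.02715751  0.02000524]
 [ 0.0279949   0.13046735  0.99105729  1.17340359]
 [ 0.          0.          0.          1.        ]] dict_keys(['frame', 'depth', 'camera_matrix', 'cam_to_world'])
```

View pics/scene0.png

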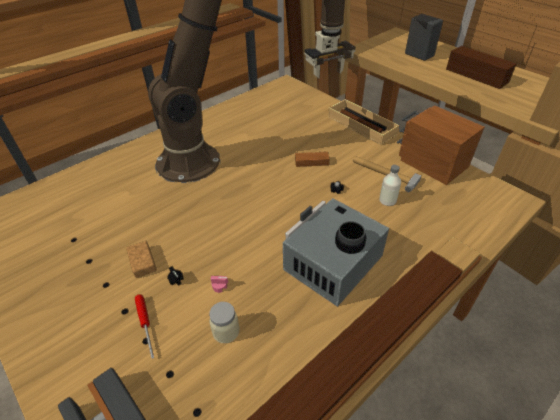

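View pics/top0.png

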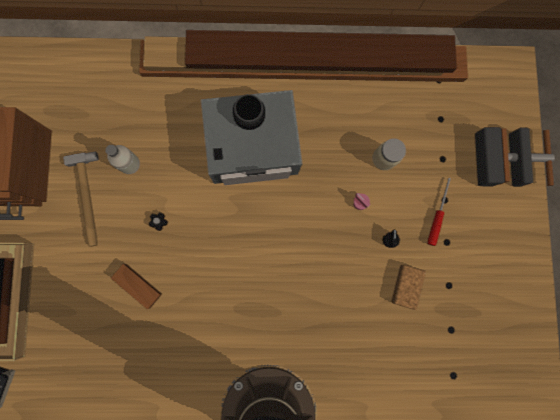

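Candidates, as top / scene pixels:
- Black knob with a bar: (392,238) / (175,277)
- Five-lobed star knob: (158,221) / (337,187)
- Pink look-alike: (361,201) / (219,284)

The description points to the black one at (392,238). I'll check it in a close crop.

```bash
python3 - <<'E'
from h import *
s=load('scene0');t=load('top0')
def crop(im,u,v,r,size=400):
    c=im['frame'][v-r:v+r,u-r:u+r,::-1]; return cv2.resize(c,(size,size),interpolation=cv2.INTER_CUBIC)
cv2.imwrite('pics/crop0.png',np.hstack([crop(s,175,277,25,390),crop(t,392,238,25,390)]))
cv2.imwrite('pics/crop1.png',np.hstack([crop(s,325,240,65,390),crop(t,252,140,65,390)]))
P=cloud(t)
for n,(u0,u1,v0,v1) in dict(knob=(375,408,222,255),star=(145,172,208,235),pink=(350,373,190,212)).items():
    q=P[v0:v1,u0:u1].reshape(-1,3);q=q[q[:,2]>.008]
    print(n,len(q),q.min(0),q.max(0),q.mean(0))
    for a in(.018,.03):
        w=q[q[:,2]>a];print(a,len(w),w.mean(0) if len(w) else '')
q=P[85:190,195:305].reshape(-1,3)
roof=q[(q[:,2]>.115)&(q[:,2]<.135)];print('roof',roof.min(0),roof.max(0),np.median(roof,0),cv2.minAreaRect(roof[:,:2].astype('f4')*1000))
tab=q[(q[:,2]>.14)&(q[:,0]<roof[:,0].min()+.03)];print('tab',len(tab),tab.mean(0) if len(tab) else'',tab[:20])
E
```

```text
knob 227 [ 0.44184792 -0.36192023  0.0084945 ] [ 0.48944619 -0.31764197  0.04931381] [ 0.46425814 -0.33647195  0.03028168]
0.018 214 [ 0.46445204 -0.33712096  0.03126854]
0.03 97 [ 0.46499116 -0.33864686  0.04207593]
star 233 [0.48529121 0.2784704  0.00814429] [0.5341938  0.32711868 0.03272949] [0.50975528 0.30303465 0.02133526]
0.018 195 [0.51044037 0.3036975  0.0225996 ]
0.03 12 [0.51093766 0.30215561 0.03147144]
pink 210 [ 0.54790539 -0.28014761  0.00813819] [ 0.58965994 -0.23653769  0.04786789] [ 0.56784716 -0.25613022  0.03013083]
0.018 195 [ 0.56835592 -0.25624366  0.03140761]
0.03 90 [ 0.57070284 -0.25649855  0.04192832]
roof [ 0.60681437 -0.08279803  0.1151798 ] [0.84576009 0.17958763 0.13498147] [0.71334845 0.04362539 0.12431192] ((725.291259765625, 47.34040069580078), (218.14181518554688, 240.22886657714844), 7.095611095428467)
tab 94 [0.62146091 0.03521223 0.15207374] [[0.63054436 0.01486854 0.14902902]
 [0.63005689 0.0123994  0.15125637]
 [0.62728234 0.0371639  0.15111944]
 [0.62683524 0.03465725 0.15319544]
 [0.62709131 0.03219708 0.1521936 ]
 [0.62688319 0.02971238 0.15322324]
 [0.62648087 0.02722632 0.15510238]
 [0.62724167 0.02477278 0.15189254]
 [0.62697095 0.02229322 0.15319573]
 [0.62692096 0.01981947 0.15353323]
 [0.62693359 0.0173463  0.15359677]
 [0.62666445 0.01487931 0.15489248]
 [0.6265601  0.01241289 0.15546739]
 [0.6236786  0.05679731 0.15491597]
 [0.62356337 0.05431192 0.15554541]
 [0.62391372 0.05189375 0.15411292]
 [0.62377901 0.0494063  0.15482862]
 [0.62334669 0.04688714 0.15686181]
 [0.62383331 0.04447524 0.15482644]
 [0.62444964 0.04206554 0.15221739]]
```

View pics/crop0.png

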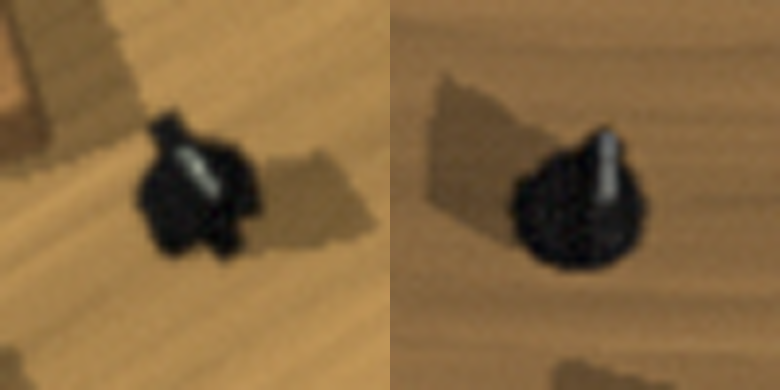

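View pics/crop1.png

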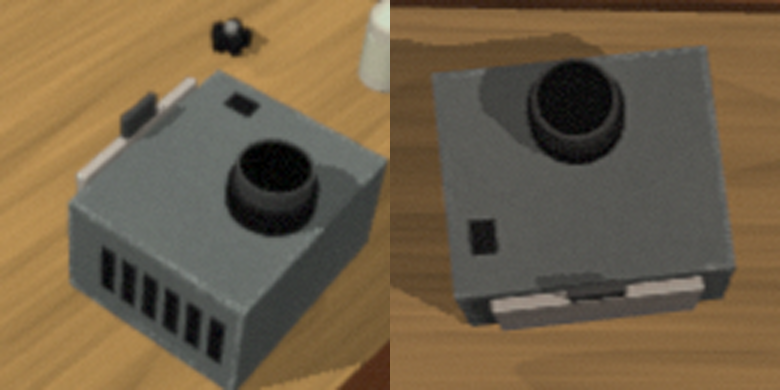

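The crops show the black bar-grip knob at top (392,238), with its white line pointing up the image at about +x. The unit is turned about 7°, and the tab stands at top (255,178). Next I'll get finer measurements of the knob, unit and tab.

```bash
python3 - <<'E'
from h import *
s=load('scene0');t=load('top0')
Pt=cloud(t);Ps=cloud(s)
# roof
for n,P,(u0,u1,v0,v1) in(('top',Pt,(195,305,85,190)),('scene',Ps,(270,400,190,305))):
    q=P[v0:v1,u0:u1].reshape(-1,3);q=q[~np.isnan(q[:,0])]
    r=q[(q[:,2]>.119)&(q[:,2]<.131)]
    (c,sz,a)=cv2.minAreaRect(r[:,:2].astype('f4')*1000);print(n,c,sz,a,np.median(r[:,2]))
    best=None
    for yaw in np.radians(np.arange(2,12,.1)):
        ex=np.array([np.cos(yaw),np.sin(yaw)]);ey=np.array([-ex[1],ex[0]])
        a=r[:,:2]@ey; b=r[:,:2]@ex
        hi,_=np.histogram(a,bins=np.arange(a.min()-.003,a.max()+.003,.002))
        sc=(hi.astype(float)**2).sum()
        w=np.percentile(a,99.5)-np.percentile(a,.5)
        if best is None or w<best[0]:best=(w,np.degrees(yaw),np.percentile(a,[.5,99.5]),np.percentile(b,[.5,2,98,99.5]))
    print(best)
    yaw=np.radians(7);ex=np.array([np.cos(yaw),np.sin(yaw)]);ey=np.array([-ex[1],ex[0]])
    tb=q[(q[:,2]>.138)&(q[:,2]<.165)&(q[:,:2]@ex<.66)]
    X=tb[:,:2]@ex;Y=tb[:,:2]@ey
    print('tab',len(tb),np.percentile(X,[2,10,50,90,98]),np.percentile(Y,[2,50,98]),np.percentile(tb[:,2],[2,50,98]))
    top=tb[:,2]>.15;print('  top',np.c_[X,Y,tb[:,2]][top][::4])
# white line of knob
for n,im,P,(u0,u1,v0,v1) in(('top',t,Pt,(375,408,222,255)),('scene',s,Ps,(160,192,262,293))):
    g=im['frame'][v0:v1,u0:u1].astype(int);q=P[v0:v1,u0:u1]
    m=(g.min(-1)>75)&(q[...,2]>.035)&(g.max(-1)-g.min(-1)<40)
    v,u=np.nonzero(m);print(n,list(zip(u+u0,v+v0)))
    T=im['cam_to_world'];C=T[:3,3];p=q[m]
    p=C+(p-C)*((.0445-C[2])/(p[:,2]-C[2]))[:,None]
    print(p.round(4));mu=p.mean(0);d=np.linalg.svd(p[:,:2]-mu[:2])[2][0];print(mu,np.degrees(np.arctan2(d[1],d[0])))
    # black bar top
    mb=(q[...,2]>.038)
    w=q[mb];(c,sz,a)=cv2.minAreaRect(w[:,:2].astype('f4')*1000);print('bar',len(w),w.mean(0),c,sz,a)
    sk=q[(q[...,2]>.016)&(q[...,2]<.027)];print('skirt',len(sk),sk.min(0),sk.max(0),cv2.minEnclosingCircle(sk[:,:2].astype('f4')*1000))
E
```

```text
top (725.291259765625, 47.34040069580078) (218.14181518554688, 240.22886657714844) 7.095611095428467 0.12431986235074866
(np.float64(0.23770869400633282), np.float64(7.800000000000004), array([-0.17040454,  0.06730416]), array([0.61685144, 0.62071909, 0.82864341, 0.83202577]))
tab 96 [0.61695453 0.61750777 0.62044823 0.62534248 0.62689807] [-0.06464236 -0.04105599 -0.01829632] [0.14113861 0.15320948 0.15688492]
  top [[ 0.62687165 -0.06447764  0.15125637]
 [ 0.62583153 -0.04690693  0.15322324]
 [ 0.62466337 -0.05673071  0.15353323]
 [ 0.62595164 -0.01963335  0.15491597]
 [ 0.62441447 -0.0294292   0.15686181]
 [ 0.62390083 -0.03924204  0.15430106]
 [ 0.62329446 -0.04910163  0.15212493]
 [ 0.62198669 -0.06141367  0.15182711]
 [ 0.62410062 -0.0193332   0.15202997]
 [ 0.62324506 -0.0291572   0.15095156]
 [ 0.62124647 -0.03895317  0.15496606]
 [ 0.62020715 -0.04876365  0.15471092]
 [ 0.61901754 -0.06105737  0.15389007]
 [ 0.61991348 -0.02398715  0.15709295]
 [ 0.62004051 -0.03379132  0.1515946 ]
 [ 0.61879378 -0.04361316  0.15225968]
 [ 0.61662937 -0.05829196  0.15460684]
 [ 0.6179647  -0
[... 2552 characters left out ...]
4(177), np.int64(275)), (np.int64(177), np.int64(276))]
[[ 0.467  -0.3413  0.0445]
 [ 0.4689 -0.3392  0.0445]
 [ 0.472  -0.3411  0.0445]
 [ 0.474  -0.339   0.0445]
 [ 0.4751 -0.343   0.0445]
 [ 0.4771 -0.3409  0.0445]
 [ 0.4802 -0.3427  0.0445]
 [ 0.4821 -0.3406  0.0445]
 [ 0.4852 -0.3425  0.0445]
 [ 0.4871 -0.3404  0.0445]
 [ 0.4902 -0.3422  0.0445]]
[ 0.47807588 -0.34117007  0.0445    ] -3.77521297091849
bar 60 [ 0.46960301 -0.34082095  0.04403287] (469.5316467285156, -340.5271911621094) (12.552194595336914, 44.631107330322266) 82.59381103515625
skirt 99 [ 0.44594302 -0.36200343  0.01682987] [ 0.49050685 -0.31708595  0.02663283] ((467.9920959472656, -339.8323059082031), 22.760347366333008)
```

```bash
cat >> h.py <<'E'
from scipy.spatial.transform import Rotation as Rn
def togo(x,y,z,yjaw=None):
    """deltas cm along tool axes to world target; turn deg so tool y points along yjaw(deg, mod 180)"""
    o=observe();R=Rn.from_rotvec(o['ee_rot']).as_matrix()
    d=R.T@(np.array([x,y,z])-o['position'])*100
    a=np.degrees(np.arctan2(R[1,1],R[0,1]));tz=R[2,2]
    tu=None
    if yjaw is not None:
        tu=((yjaw-a)+90)%180-90; tu=-tu
    print('delta cm',d.round(2),'turn',tu,'tool y ang',round(a,1),'pos',o['position'].round(4),'F',o['force'].round(1),'q',o['joints'].round(2),'w',round(o['width'],3),'t',o['clock'])
E
python3 -c "
from h import *
togo(.66,.039,.24,97.2)"
```

```text
delta cm [-62.27 -40.23  -1.33] turn -23.46225060893923 tool y ang 73.7 pos [0.1749 0.5996 0.226 ] F [-0.1  0.8 -0.2] q [-1.39  0.44  0.02  1.57 -0.01  1.13 -0.08] w 0.999 t 0.1
```

{"method": "arm_command", "body": {"deltas": [{"xyz":[-3.4,-2.2,-0.1],"jaw":255},{"xyz":[-6.8,-4.4,-0.3],"jaw":255},{"xyz":[-10.2,-6.6,-0.5],"jaw":255},{"xyz":[-13.6,-8.8,-0.8],"jaw":255},{"xyz":[-17,-11,-1],"jaw":255}], "force": 20}}

```text
schema error: expected keys xyz, turn, jaw
```

{"method": "arm_command", "body": {"deltas": [{"xyz":[-3.4,-2.2,-0.1],"jaw":255},{"xyz":[-6.8,-4.4,-0.2],"jaw":255},{"xyz":[-10.2,-6.6,-0.3],"jaw":255},{"xyz":[-13.6,-8.8,-0.3],"jaw":255},{"xyz":[-17,-11,-0.3],"jaw":255}]}}

```text
schema error: expected keys xyz, turn, jaw
```

```bash
python3 -c "
from h import *
togo(.66,.039,.24,97.2)"
```

```text
delta cm [-62.27 -40.23  -1.33] turn -23.46225060893923 tool y ang 73.7 pos [0.1749 0.5996 0.226 ] F [-0.1  0.8 -0.2] q [-1.39  0.44  0.02  1.57 -0.01  1.13 -0.08] w 0.999 t 0.1
```

{"method": "arm_command", "body": {"deltas": [{"xyz":[-3.4,-2.2,-0.1],"turn":0,"jaw":255},{"xyz":[-6.8,-4.4,-0.3],"turn":0,"jaw":255},{"xyz":[-10.2,-6.6,-0.5],"turn":0,"jaw":255},{"xyz":[-13.6,-8.8,-0.8],"turn":0,"jaw":255},{"xyz":[-17,-11,-1],"turn":0,"jaw":255}], "force": 20}}

```text
clock: 0.52
position: [0.3082, 0.4446, 0.2361]
ee_rot: [-0.444, -3.11, 0.003]
force: [0.2, -0.4, 0.3]
width: 0.684
```

{"method": "arm_command", "body": {"deltas": [{"xyz":[-3.4,-2.2,-0.1],"turn":0,"jaw":255},{"xyz":[-6.8,-4.4,-0.2],"turn":0,"jaw":255},{"xyz":[-10.2,-6.6,-0.3],"turn":0,"jaw":255},{"xyz":[-13.6,-8.8,-0.3],"turn":0,"jaw":255},{"xyz":[-17,-11,-0.3],"turn":0,"jaw":255}]}}

```text
clock: 0.93
position: [0.4414, 0.2896, 0.2393]
ee_rot: [-0.444, -3.11, 0.003]
force: [-0.3, 1.3, 0.5]
width: 0.326
```

```bash
python3 -c "
from h import *
togo(.66,.039,.24,97.2)"
```

```text
delta cm [-28.   -17.94  -0.04] turn -23.44251869640111 tool y ang 73.8 pos [0.4414 0.2896 0.2393] F [-0.3  1.3  0.5] q [-0.82  0.26  0.17  1.8  -0.05  1.08  0.66] w 0.326 t 0.9333
```

{"method": "arm_command", "body": {"deltas": [{"xyz":[-3.4,-2.2,0],"turn":-5,"jaw":255},{"xyz":[-6.8,-4.4,0],"turn":-10,"jaw":255},{"xyz":[-10.2,-6.6,0],"turn":-15,"jaw":255},{"xyz":[-13.6,-8.8,0],"turn":-20,"jaw":255},{"xyz":[-17,-11,0],"turn":-23.4,"jaw":255}]}}

```text
clock: 1.35
position: [0.5746, 0.1346, 0.2392]
ee_rot: [0.204, -3.134, 0.003]
force: [0.5, 1.2, 0.9]
width: 0.012
```

```bash
python3 -c "
from h import *
togo(.66,.039,.24,97.2)"
```

```text
delta cm [ -7.24 -10.58  -0.07] turn 0.23202889440698016 tool y ang 97.4 pos [0.5746 0.1346 0.2392] F [0.5 1.2 0.9] q [-0.46  0.37  0.19  1.65 -0.07  1.13  1.45] w 0.012 t 1.35
```

{"method": "arm_command", "body": {"deltas": [{"xyz":[-2.2,-3.2,0],"turn":0,"jaw":255},{"xyz":[-4.4,-6.4,0],"turn":0,"jaw":255},{"xyz":[-7.2,-10.6,1.0],"turn":0,"jaw":255},{"xyz":[-7.2,-10.6,5],"turn":0,"jaw":255},{"xyz":[-7.2,-10.6,8],"turn":0,"jaw":255}]}}

```text
clock: 1.77
position: [0.6618, 0.0335, 0.158]
ee_rot: [-0.194, 3.135, -0.007]
force: [-0.6, 1.3, -1.4]
width: 0.002
```

```bash
python3 -c "
from h import *
togo(.66,.039,.138,97.2)
grab('scene','s1')"
```

```text
delta cm [0.11 0.58 2.  ] turn -0.10510438554742052 tool y ang 97.1 pos [0.6618 0.0335 0.158 ] F [-0.6  1.3 -1.4] q [-0.27  0.55  0.21  1.57 -0.12  1.03  1.67] w 0.002 t 1.7667
```

View pics/s1.png

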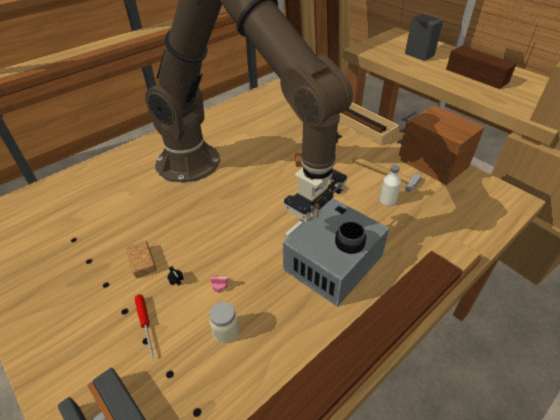

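The fingers are shut behind the tab at about (312,213). Next I lower them and pull in an arc.

{"method": "arm_command", "body": {"deltas": [{"xyz":[0.1,0.5,1.0],"turn":0,"jaw":255},{"xyz":[0.2,0.6,2.0],"turn":0,"jaw":255},{"xyz":[0.8,0.6,2.1],"turn":0,"jaw":255},{"xyz":[1.5,0.6,2.1],"turn":0,"jaw":255},{"xyz":[2.2,0.6,2.1],"turn":0,"jaw":255}]}}

```text
clock: 2.23
position: [0.6339, 0.0391, 0.1312]
ee_rot: [0.199, -3.127, 0.005]
force: [1.3, -0.9, 0.8]
width: -0.002
```

{"method": "arm_command", "body": {"deltas": [{"xyz":[0.7,0,0],"turn":0,"jaw":255},{"xyz":[1.4,0,0.1],"turn":0,"jaw":255},{"xyz":[2.1,0,0.2],"turn":0,"jaw":255},{"xyz":[2.8,0,0.4],"turn":0,"jaw":255},{"xyz":[3.5,0,0.6],"turn":0,"jaw":255}]}}

```text
clock: 2.65
position: [0.5984, 0.0346, 0.1257]
ee_rot: [0.199, -3.127, 0.005]
force: [0.7, -0.9, 0.8]
width: 0.005
```

```bash
python3 -c "
from h import *
togo(.66,.039,.138,97.2)
grab('scene','s2')"
```

```text
delta cm [-6.16 -0.34 -1.28] turn 0.06957815294856573 tool y ang 97.3 pos [0.5984 0.0346 0.1257] F [ 0.7 -0.9  0.8] q [-0.29  0.5   0.2   1.76 -0.12  0.9   1.66] w 0.005 t 2.65
```

View pics/s2.png

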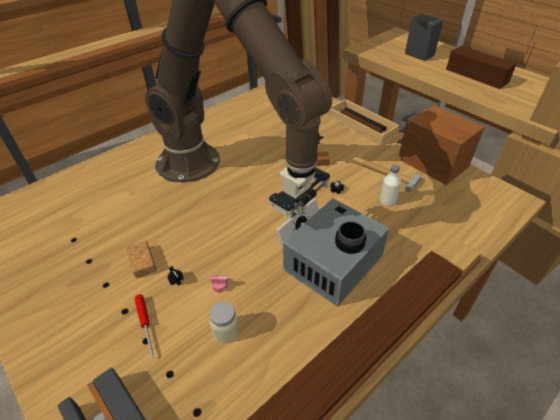

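{"method": "arm_command", "body": {"deltas": [{"xyz":[0.8,0,0.1],"turn":0,"jaw":255},{"xyz":[1.6,0,0.3],"turn":0,"jaw":255},{"xyz":[2.4,0,0.6],"turn":0,"jaw":255},{"xyz":[3.2,0,1.0],"turn":0,"jaw":255},{"xyz":[4.0,0,1.5],"turn":0,"jaw":255}]}}

```text
clock: 3.12
position: [0.5561, 0.029, 0.1101]
ee_rot: [0.198, -3.125, 0.005]
force: [0.3, 0.4, -0.5]
width: 0.006
```

{"method": "arm_command", "body": {"deltas": [{"xyz":[0.7,0,0.5],"turn":0,"jaw":255},{"xyz":[1.4,0,1.0],"turn":0,"jaw":255},{"xyz":[2.0,0,1.6],"turn":0,"jaw":255},{"xyz":[2.6,0,2.2],"turn":0,"jaw":255},{"xyz":[3.2,0,2.8],"turn":0,"jaw":255}]}}

```text
clock: 3.53
position: [0.5235, 0.0248, 0.0818]
ee_rot: [0.198, -3.125, 0.005]
force: [-0.8, 0.1, -0.3]
width: 0.007
```

```bash
python3 -c "
from h import *
togo(.66,.039,.138,97.2)
im=grab('scene','s3');c=im['frame'][150:290,230:400,::-1];cv2.imwrite('pics/c3.png',cv2.resize(c,None,fx=4,fy=4))"
```

```text
delta cm [-13.66  -0.33  -5.77] turn 0.0530458391375106 tool y ang 97.3 pos [0.5235 0.0248 0.0818] F [-0.8  0.1 -0.3] q [-0.29  0.45  0.18  1.98 -0.12  0.73  1.66] w 0.007 t 3.5333
```

View pics/c3.png

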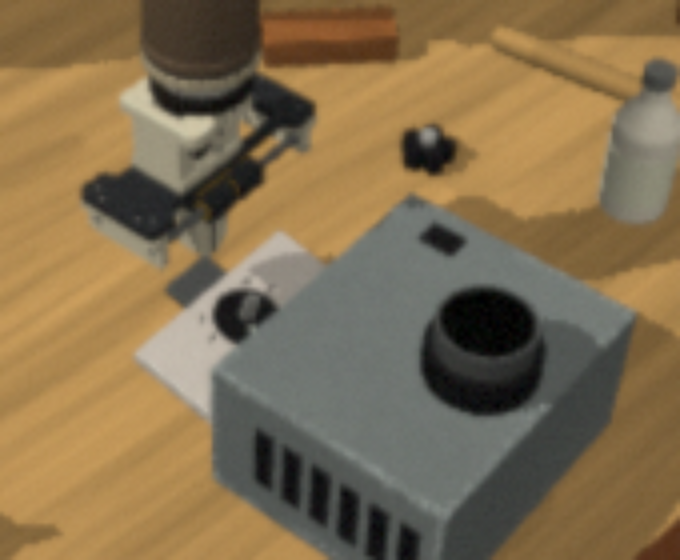

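The panel is past halfway and sinking, with the disc and shaft visible at crop (246,315). I'll go up and across to the knob and look at the panel from there.

```bash
python3 -c "
from h import *
togo(.466,-.34,.12,86)"
```

```text
delta cm [ 10.16 -35.47  -3.7 ] turn 11.247980925819633 tool y ang 97.2 pos [0.5215 0.0245 0.0807] F [-2.7  0.1 -1.7] q [-0.29  0.45  0.18  1.99 -0.12  0.73  1.66] w 0.004 t 3.5833
```

{"method": "arm_command", "body": {"deltas": [{"xyz":[-0.5,0,-3.5],"turn":0,"jaw":116},{"xyz":[1.0,-3,-6],"turn":2,"jaw":116},{"xyz":[2.0,-7,-6],"turn":5,"jaw":116},{"xyz":[3,-11,-6],"turn":8,"jaw":116},{"xyz":[4,-15,-6],"turn":11.2,"jaw":116}]}}

```text
clock: 4.0
position: [0.5016, -0.1305, 0.1422]
ee_rot: [-0.11, -3.129, 0.008]
force: [0.7, -0.1, -0.2]
width: 0.317
```

```bash
python3 -c "
from h import *
togo(.466,-.34,.12,86)"
```

```text
delta cm [  2.06 -21.14   2.36] turn -0.02048358725038213 tool y ang 86.0 pos [ 0.5016 -0.1305  0.1422] F [ 0.7 -0.1 -0.2] q [-0.08  0.36  0.29  1.95 -0.13  0.86  1.78] w 0.317 t 4.0
```

{"method": "arm_command", "body": {"deltas": [{"xyz":[0.4,-4,0.3],"turn":0,"jaw":116},{"xyz":[0.8,-8,0.8],"turn":0,"jaw":116},{"xyz":[1.2,-12,1.2],"turn":0,"jaw":116},{"xyz":[1.6,-16,1.8],"turn":0,"jaw":116},{"xyz":[2.0,-20,2.4],"turn":0,"jaw":116}]}}

```text
clock: 4.42
position: [0.467, -0.3306, 0.1193]
ee_rot: [-0.109, -3.129, 0.008]
force: [0.5, 0.7, -0.4]
width: 0.545
```

{"method": "arm_command", "body": {"deltas": [{"xyz":[0.0,-1.1,0.5],"turn":0,"jaw":116},{"xyz":[0,-1.1,3],"turn":0,"jaw":116},{"xyz":[0,-1.1,5],"turn":0,"jaw":116}]}}

```text
clock: 4.67
position: [0.4654, -0.3439, 0.0687]
ee_rot: [-0.114, -3.13, 0.01]
force: [0.1, 1.4, 0.1]
width: 0.547
```

```bash
python3 -c "
from h import *
togo(.466,-.34,.027,86)
im=grab('scene','s4');grab('top','t4')
c=im['frame'][190:320,110:320,::-1];cv2.imwrite('pics/c4.png',cv2.resize(c,None,fx=3.8,fy=3.8,interpolation=cv2.INTER_CUBIC))"
```

```text
delta cm [-0.07  0.42  4.16] turn -0.1749854542578504 tool y ang 85.8 pos [ 0.4654 -0.3439  0.0687] F [0.1 1.4 0.1] q [ 0.33  0.55  0.29  1.87 -0.21  0.76  2.23] w 0.547 t 4.6667
```

View pics/c4.png

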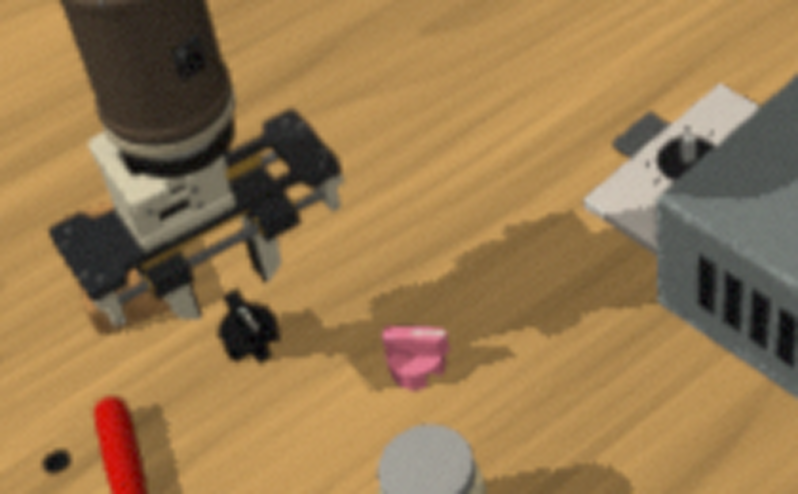

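View pics/t4.png

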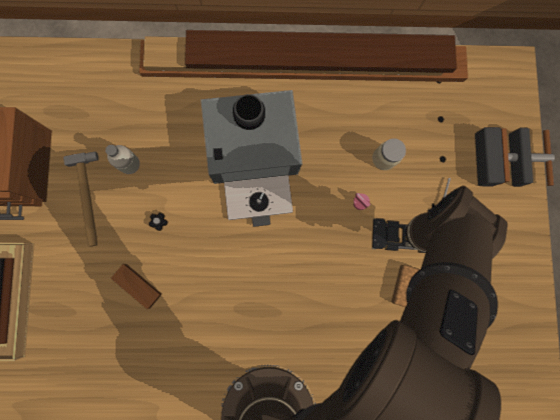

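The panel is down, with the disc at top (259,201) and its white line visible. Now I'll measure the shaft tip and the line's direction.

```bash
python3 - <<'E'
from h import *
s=load('s4');t=load('t4')
def crop(im,u,v,r,size=390):
    c=im['frame'][v-r:v+r,u-r:u+r,::-1]; return cv2.resize(c,(size,size),interpolation=cv2.INTER_CUBIC)
cv2.imwrite('pics/c5.png',np.hstack([crop(s,292,228,18),crop(t,259,202,18)]))
for n,im,(u0,u1,v0,v1) in(('top',t,(225,295,175,230)),('scene',s,(260,315,205,260))):
    P=cloud(im);q=P[v0:v1,u0:u1];f=im['frame'][v0:v1,u0:u1].astype(int)
    w=(f.min(-1)>110)&(f.max(-1)-f.min(-1)<30)&(q[...,2]<.06)
    print(n,'panel z',np.percentile(q[w][:,2],[5,50,95]))
    A=q[w&(q[...,2]<.03)];c,*_=np.linalg.lstsq(np.c_[A[:,:2],np.ones(len(A))],A[:,2],rcond=None);print('tilt',c[:2])
    hi=q[(q[...,2]>.035)&(q[...,2]<.06)];print('shaft pts',len(hi),hi.mean(0) if len(hi) else'',hi[hi[:,2]>.043].mean(0),(hi[:,2]>.043).sum())
    T=im['cam_to_world'];C=T[:3,3];K=im['camera_matrix']
    dk=(f.max(-1)<60)&(q[...,2]<.03)&(q[...,2]>.012)&(q[...,0]<.62)
    v,u=np.nonzero(dk);print('disc',len(v),(u+u0).mean(),(v+v0).mean(),q[dk].mean(0),q[dk].min(0),q[dk].max(0))
# image print of intensities
g=t['frame'].mean(-1).astype(int);print(g[190:214,248:272])
E
```

```text
top panel z [0.01568865 0.0193511  0.0229837 ]
tilt [ 0.00156159 -0.00394447]
shaft pts 15 [0.5648391  0.02795755 0.04432876] [0.56494513 0.02747409 0.04596721] 11
disc 233 258.2918454935622 201.73390557939913 [0.56468089 0.02930922 0.02080345] [0.54143093 0.00512753 0.0152482 ] [0.58972507 0.05251639 0.02597077]
scene panel z [0.01664036 0.02000615 0.02338875]
tilt [0.01474899 0.00375288]
shaft pts 18 [ 0.59758688 -0.00921698  0.04668026] [ 0.61115559 -0.0270334   0.05031866] 12
disc 64 288.453125 231.28125 [0.56221464 0.02221541 0.02148289] [0.5449712  0.00202793 0.01723198] [0.57758992 0.04919661 0.02501991]
[[158 156 145 139 154 158 156 161 158 154 154 160 156 159 160 153 120 120
  154 153 138 119 118 117]
 [159 157 124 124 156 161 161 162 164 153 137 136 137 148 162 162 145 142
  161 163 161 141 122 123]
 [161 148 128 143 166 165 145 103  84  73  67  65  63  80 121 152 161 161
  164 161 164 157 152 154]
 [163 162 160 165 147 105  71  40  30  29  25  23  16  56 128 136  99 136
  161 162 158 159 160 162]
 [163 165 165 144  95  46  27  30  21  27  23  23  31 103 127  93  45  85
  1
[... 1243 characters left out ...]
58 127  67  29  23  26  29  25  25  29  27  33  25  27  30  24  25
   56 123 163 164 160 159]
 [162 164 160 126  58  26  18  27  25  29  27  29  29  26  34  16  26  61
  119 158 160 129 112 143]
 [159 163 164 161 122  63  36  23  25  25  22  28  22  23  19  33  74 128
  160 162 133 104 136 159]
 [149 123 134 161 159 135 104  60  37  29  23  29  28  38  48  78 127 161
  163 162 144 138 155 158]
 [156 129  91 127 162 162 156 139 111  81  68  79  94 108 139 153 158 163
  160 161 153 156 159 157]
 [161 155 136 141 160 163 162 161 157 155 155 154 154 155 161 162 157 158
  159 157 157 160 158 159]
 [160 161 158 156 160 160 159 160 160 162 163 163 161 162 160 161 160 163
  162 160 161 162 163 162]]
```

View pics/c5.png

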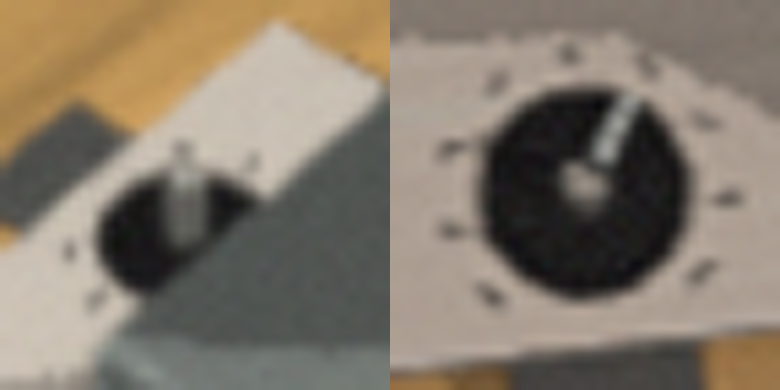

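```bash
python3 - <<'E'
from h import *
s=load('s4');t=load('t4')
def ray(im,u,v,z):
    K=im['camera_matrix'];T=im['cam_to_world'];d=T[:3,:3]@np.array([(u-K[0,2])/K[0,0],-(v-K[1,2])/K[1,1],-1.]);C=T[:3,3]
    return C+d*(z-C[2])/d[2]
g=t['frame'].mean(-1)
# disc ellipse fit by contour on upscaled
sub=cv2.resize(g[185:220,240:280].astype('f4'),None,fx=8,fy=8,interpolation=cv2.INTER_CUBIC)
m=(sub<95).astype('u1')
cs,_=cv2.findContours(m,cv2.RETR_EXTERNAL,cv2.CHAIN_APPROX_NONE);c=max(cs,key=cv2.contourArea)
c=cv2.convexHull(c)
e=cv2.fitEllipse(c);cu,cv_=(e[0][0]+.5)/8-.5+240,(e[0][1]+.5)/8-.5+185
print('disc px',cu,cv_,np.array(e[1])/8)
for z in(.02,.023):print(ray(t,cu,cv_,z))
# white line
pts=[];
for v in range(193,199):
    for u in range(258,264):
        if g[v,u]>60 and not(v<195 and u>261): pts.append((u,v,g[v,u]-40))
# per-row centroid
L=[]
for v in range(194,199):
    us=np.arange(258,264 if v>194 else 263);w=np.clip(g[v,us]-40,0,None)
    if v==194: us=np.arange(260,263);w=np.clip(g[v,us]-30,0,None)
    L.append(ray(t,(us*w).sum()/w.sum(),v,.022)); 
L=np.array(L);print(L)
ctr=ray(t,cu,cv_,.022)
print('angle line',[round(np.degrees(np.arctan2(*(p-ctr)[[1,0]])),1) for p in L], 'fit',np.degrees(np.arctan2(*(L[1]-L[4])[[1,0]])))
# tip blob
v,u=np.mgrid[199:204,256:262];w=np.clip(g[199:204,256:262]-80,0,None)
tu,tv=(u*w).sum()/w.sum(),(v*w).sum()/w.sum();print('tip top',tu,tv,ray(t,tu,tv,.047))
q=cloud(s)[218:232,284:302]; gs=s['frame'].mean(-1)
print(gs[216:236,284:302].astype(int)); print((q[...,2]*1000).round()[:10])
E
```

```text
disc px 258.3883113861084 201.29418754577637 [19.66944504 19.97182465]
[0.56601451 0.02906173 0.02      ]
[0.56556645 0.02903818 0.023     ]
[[0.58622693 0.02046127 0.022     ]
 [0.58341738 0.02071573 0.022     ]
 [0.58060005 0.02201999 0.022     ]
 [0.57778563 0.02321677 0.022     ]
 [0.57497624 0.02406863 0.022     ]]
angle line [np.float64(-22.7), np.float64(-25.2), np.float64(-25.3), np.float64(-25.8), np.float64(-28.3)] fit -21.66345926875828
tip top 258.4244817374136 200.38005923000992 [0.56448257 0.02877474 0.047     ]
[[136 144 144 143 142 140 143 146 149 159 182 188 190 188 189 190 189 188]
 [144 145 144 141 141 142 149 149 159 183 190 190 190 189 189 189 190 190]
 [145 143 142 142 145 149 156 167 183 190 188 190 188 189 190 191 190 189]
 [142 142 144 149 150 157 170 183 191 188 189 189 190 189 192 188 189 191]
 [139 148 148 153 157 169 185 190 191 189 190 191 188 190 190 192 189 190]
 [112 133 151 159 174 186 189 190 189 189 190 190 189 188 192 192 191 189]
 [ 90 108 141 182 187 190 185 188 189 191 192 191 190 189 192 191 190 191]
 [ 93 129 173 189 189 183 147 155 187 191 1
[... 1183 characters left out ...]
.  18.  20.
   18.  21.  22.  23.]
 [ 20.  -3.   3.  -1.  22.  18.  20.  20.  22.  18.  20.  20.  21.  20.
   20.  21.  19.  22.]
 [ 22.  20.  20.  20.  14.  21.  21.  19.  23.  19.  17.  23.  23.  18.
   19.  20.  22.  18.]
 [ 12.  21.  23.  20.  20.  24.  20.  23.  21.  19.  21.  20.  20.  21.
   25.  18.  22.  19.]
 [ 16.  18.  19.  22.  19.  19.  17.  19.  21.  20.  21.  20.  23.  20.
   21.  19.  25.  18.]
 [ 19.  20.  20.  19.  16.  21.  24.  47.  23.  17.  20.  17.  17.  23.
   17.  20.  21.  19.]
 [ 23.  22.  20.  21.  24.  22.  47.  46.  44.  22.  18.  22.  21.  20.
   20.  17. 126. 125.]
 [ 21.  21.  21.  25.  23.  21.  44.  45.  43.  21.  20.  25.  22.  22.
   17. 126. 128. 126.]]
```

The flat faces about -24.5° in world axes, and the shaft tip is at about (0.565, 0.029, 0.047). If I gripped the bar, the 190 mm gripper body would overlap the unit's front top edge when pressing. So I'll grip the round skirt, with the jaws ending up along the unit's y. That needs the jaws at about 117.5° at the knob, and I have to reach it by a half-turn the other way because of joint 7's range.

{"method": "arm_command", "body": {"deltas": [{"xyz":[-0.1,0.4,0],"turn":7,"jaw":61},{"xyz":[-0.1,0.4,0],"turn":14,"jaw":61},{"xyz":[-0.1,0.4,0],"turn":21,"jaw":61},{"xyz":[-0.1,0.4,0],"turn":28,"jaw":61},{"xyz":[-0.1,0.4,0],"turn":35,"jaw":61}]}}

```text
clock: 5.18
position: [0.4658, -0.3365, 0.0676]
ee_rot: [-1.053, -2.947, 0.01]
force: [-0.4, 0.2, 0.6]
width: 0.756
```

{"method": "arm_command", "body": {"deltas": [{"xyz":[0,0,0],"turn":7,"jaw":61},{"xyz":[0,0,0],"turn":14,"jaw":61},{"xyz":[0,0,0],"turn":21,"jaw":61},{"xyz":[0,0,0],"turn":28,"jaw":61},{"xyz":[0,0,0],"turn":35,"jaw":61}]}}

```text
clock: 5.6
position: [0.4668, -0.3361, 0.0688]
ee_rot: [-1.899, -2.492, 0.014]
force: [0.5, 0.4, -0.3]
width: 0.759
```

{"method": "arm_command", "body": {"deltas": [{"xyz":[0,0,0],"turn":7,"jaw":61},{"xyz":[0,0,0],"turn":14,"jaw":61},{"xyz":[0,0,0],"turn":21,"jaw":61},{"xyz":[0,0,0],"turn":28,"jaw":61},{"xyz":[0,0,0],"turn":35,"jaw":61}]}}

```text
clock: 6.02
position: [0.4679, -0.3356, 0.07]
ee_rot: [-2.568, -1.802, 0.015]
force: [-0.4, 0.2, -0.4]
width: 0.762
```

{"method": "arm_command", "body": {"deltas": [{"xyz":[0,0,0],"turn":7,"jaw":61},{"xyz":[0,0,0],"turn":14,"jaw":61},{"xyz":[0,0,0],"turn":21,"jaw":61},{"xyz":[0,0,0],"turn":28,"jaw":61},{"xyz":[0,0,0],"turn":35,"jaw":61}]}}

```text
clock: 6.43
position: [0.469, -0.3349, 0.0711]
ee_rot: [-2.995, -0.941, 0.014]
force: [-0.2, -0.0, -0.8]
width: 0.763
```

```bash
python3 -c "
from h import *
togo(.4665,-.3396,.006,117.5)
im=grab('scene','s6')
c=im['frame'][220:310,110:240,::-1];cv2.imwrite('pics/c6.png',cv2.resize(c,None,fx=6,fy=6,interpolation=cv2.INTER_CUBIC))"
```

```text
delta cm [-0.43  0.27  6.51] turn 7.3647339827213045 tool y ang -55.1 pos [ 0.469  -0.3349  0.0711] F [-0.2 -0.  -0.8] q [-0.1   0.73  0.98  1.91 -0.75  0.93  0.28] w 0.763 t 6.4333
```

View pics/c6.png

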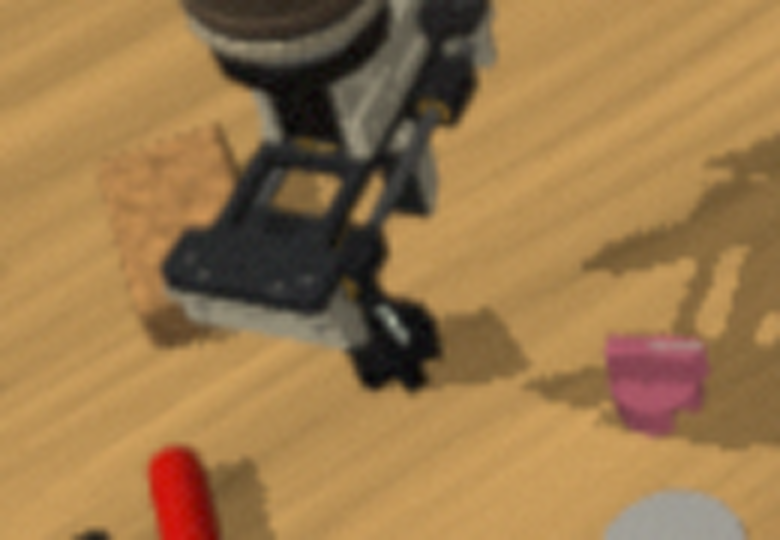

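{"method": "arm_command", "body": {"deltas": [{"xyz":[-0.4,0.3,0],"turn":5,"jaw":61},{"xyz":[-0.4,0.3,0.5],"turn":7.4,"jaw":61},{"xyz":[-0.4,0.3,1.5],"turn":7.4,"jaw":61},{"xyz":[-0.4,0.3,2.5],"turn":7.4,"jaw":61},{"xyz":[-0.4,0.3,2.5],"turn":7.4,"jaw":61}]}}

```text
clock: 6.9
position: [0.467, -0.3379, 0.0439]
ee_rot: [-3.049, -0.738, 0.016]
force: [-0.5, 0.2, -1.0]
width: 0.76
```

```bash
python3 -c "
from h import *
togo(.4665,-.3396,.006,117.5)"
```

```text
delta cm [-0.08  0.15  3.79] turn -0.29863690596340575 tool y ang -62.8 pos [ 0.467  -0.3379  0.0439] F [-0.5  0.2 -1. ] q [-0.09  0.78  0.97  1.92 -0.82  0.91  0.21] w 0.76 t 6.9
```

{"method": "arm_command", "body": {"deltas": [{"xyz":[-0.1,0.2,1.0],"turn":0,"jaw":61},{"xyz":[-0.1,0.2,2.0],"turn":0,"jaw":61},{"xyz":[-0.1,0.2,3.0],"turn":0,"jaw":61},{"xyz":[-0.1,0.2,3.7],"turn":0,"jaw":61},{"xyz":[-0.1,0.2,3.8],"turn":0,"jaw":61}]}}

```text
clock: 7.32
position: [0.4658, -0.3395, 0.0042]
ee_rot: [-3.048, -0.738, 0.019]
force: [-0.3, 0.4, 0.1]
width: 0.76
```

```bash
python3 -c "
from h import *
togo(.4665,-.3396,.006,117.5)
im=grab('scene','s7')
c=im['frame'][230:300,140:210,::-1];cv2.imwrite('pics/c7.png',cv2.resize(c,None,fx=8,fy=8,interpolation=cv2.INTER_CUBIC))"
```

```text
delta cm [ 0.05  0.04 -0.18] turn -0.29274053771325725 tool y ang -62.8 pos [ 0.4658 -0.3395  0.0042] F [-0.3  0.4  0.1] q [-0.05  0.83  0.91  1.94 -0.88  0.85  0.25] w 0.76 t 7.3167
```

View pics/c7.png

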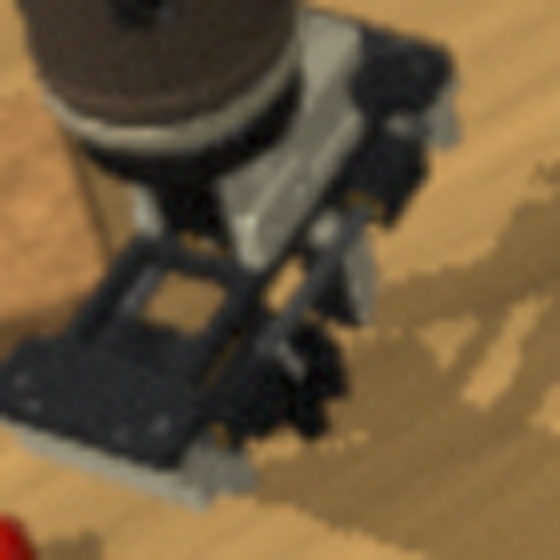

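The knob sits between the fingers at crop (285,385). Closing.

{"method": "arm_command", "body": {"deltas": [{"xyz":[0,0,-0.2],"turn":0,"jaw":255},{"xyz":[0,0,-0.2],"turn":0,"jaw":255},{"xyz":[0,0,-0.2],"turn":0,"jaw":255},{"xyz":[0,0,-0.2],"turn":0,"jaw":255},{"xyz":[0,0,-0.2],"turn":0,"jaw":255}], "force": 30}}

```text
clock: 7.78
position: [0.4662, -0.3398, 0.0072]
ee_rot: [-3.049, -0.738, 0.017]
force: [-1.0, -0.1, 2.2]
width: 0.465
```

{"method": "arm_command", "body": {"deltas": [{"xyz":[0,0,0],"turn":0,"jaw":255},{"xyz":[0,0,0],"turn":0,"jaw":255},{"xyz":[0,0,0],"turn":0,"jaw":255}]}}

```text
clock: 8.03
position: [0.4662, -0.3397, 0.0072]
ee_rot: [-3.048, -0.738, 0.017]
force: [0.5, -0.2, 0.8]
width: 0.468
```

```bash
python3 -c "
from h import *
togo(.4665,-.3396,.1,117.5)"
```

```text
delta cm [-0.06 -0.07 -9.28] turn -0.28933079648163584 tool y ang -62.8 pos [ 0.4662 -0.3397  0.0072] F [ 0.5 -0.2  0.8] q [-0.05  0.83  0.92  1.94 -0.87  0.85  0.25] w 0.468 t 8.0333
```

{"method": "arm_command", "body": {"deltas": [{"xyz":[0,0,-1],"turn":0,"jaw":255},{"xyz":[0,0,-3],"turn":0,"jaw":255},{"xyz":[0,0,-5],"turn":0,"jaw":255},{"xyz":[0,0,-7],"turn":0,"jaw":255},{"xyz":[0,0,-9],"turn":0,"jaw":255}]}}

```text
clock: 8.45
position: [0.467, -0.3401, 0.0987]
ee_rot: [-3.049, -0.737, 0.017]
force: [-0.0, -0.1, -0.1]
width: 0.47
```

```bash
python3 -c "
from h import *
togo(.5648,.029,.1,97.2)
im=grab('scene','s8')
c=im['frame'][210:290,130:220,::-1];cv2.imwrite('pics/c8.png',cv2.resize(c,None,fx=7,fy=7,interpolation=cv2.INTER_CUBIC))"
```

```text
delta cm [ 25.56 -28.36  -0.17] turn 19.982460927001455 tool y ang -62.8 pos [ 0.467  -0.3401  0.0987] F [-0.  -0.1 -0.1] q [-0.13  0.72  1.05  1.88 -0.73  1.    0.15] w 0.47 t 8.45
```

View pics/c8.png

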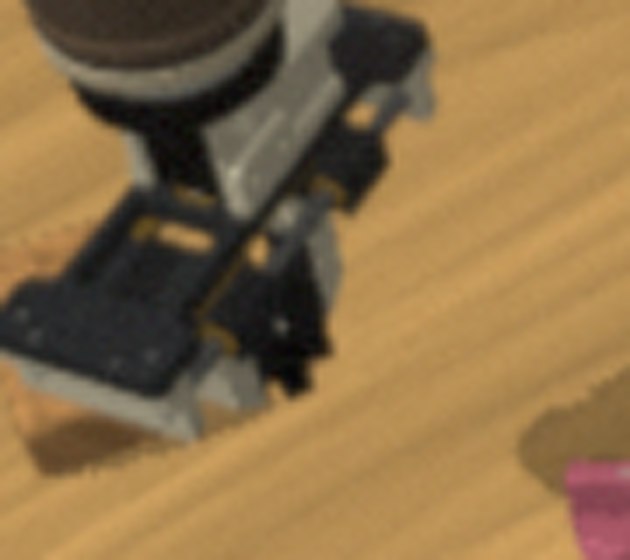

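{"method": "arm_command", "body": {"deltas": [{"xyz":[1.5,-1.7,0],"turn":2,"jaw":255},{"xyz":[4.0,-4.5,0],"turn":6,"jaw":255},{"xyz":[6.6,-7.4,0],"turn":10,"jaw":255},{"xyz":[9.2,-10.2,0],"turn":15,"jaw":255},{"xyz":[11.8,-13.1,0],"turn":20,"jaw":255}]}}

```text
clock: 8.92
position: [0.5137, -0.1698, 0.1025]
ee_rot: [-3.135, -0.188, 0.012]
force: [0.9, -0.2, -0.5]
width: 0.47
```

```bash
python3 -c "
from h import *
togo(.5648,.029,.1,97.2)"
```

```text
delta cm [  7.45 -19.12   0.21] turn -0.32377506919897314 tool y ang -83.1 pos [ 0.5137 -0.1698  0.1025] F [ 0.9 -0.2 -0.5] q [-0.54  0.75  1.2   1.97 -0.82  1.04 -0.39] w 0.47 t 8.9167
```

{"method": "arm_command", "body": {"deltas": [{"xyz":[1.0,-2.5,0],"turn":0,"jaw":255},{"xyz":[2.5,-6.4,0],"turn":0,"jaw":255}]}}

```text
clock: 9.08
position: [0.5306, -0.1035, 0.1032]
ee_rot: [3.135, 0.184, -0.011]
force: [0.1, -0.8, -0.0]
width: 0.469
```

```bash
python3 -c "
from h import *
togo(.5648,.029,.1,97.2)"
```

```text
delta cm [  4.94 -12.76   0.28] turn -0.4894261980402348 tool y ang -83.3 pos [ 0.5306 -0.1035  0.1032] F [ 0.1 -0.8 -0. ] q [-0.67  0.76  1.22  1.97 -0.83  1.05 -0.51] w 0.469 t 9.0833
```

{"method": "arm_command", "body": {"deltas": [{"xyz":[1.5,-3.9,0],"turn":0,"jaw":255},{"xyz":[3.0,-7.8,0],"turn":0,"jaw":255}]}}

```text
clock: 9.25
position: [0.5515, -0.0207, 0.1037]
ee_rot: [3.135, 0.183, -0.01]
force: [0.7, -0.8, -0.2]
width: 0.471
```

```bash
python3 -c "
from h import *
togo(.5648,.029,.1,97.2)"
```

```text
delta cm [ 1.9  -4.78  0.35] turn -0.5290669968289308 tool y ang -83.3 pos [ 0.5515 -0.0207  0.1037] F [ 0.7 -0.8 -0.2] q [-0.81  0.78  1.23  1.95 -0.85  1.07 -0.66] w 0.471 t 9.25
```

{"method": "arm_command", "body": {"deltas": [{"xyz":[0.9,-2.4,0],"turn":-0.5,"jaw":255},{"xyz":[1.8,-4.6,0.3],"turn":-0.5,"jaw":255},{"xyz":[1.9,-4.8,1.0],"turn":-0.5,"jaw":255},{"xyz":[1.9,-4.8,1.5],"turn":-0.5,"jaw":255}]}}

```text
clock: 9.58
position: [0.565, 0.0312, 0.0882]
ee_rot: [3.134, 0.203, -0.01]
force: [0.8, -0.5, -1.6]
width: 0.471
```

```bash
python3 -c "
from h import *
togo(.5648,.029,.062,97.2)
im=grab('scene','s9')
c=im['frame'][160:280,240:380,::-1];cv2.imwrite('pics/c9.png',cv2.resize(c,None,fx=5,fy=5,interpolation=cv2.INTER_CUBIC))
im=grab('top','t9')
c=im['frame'][160:240,210:310,::-1];cv2.imwrite('pics/d9.png',cv2.resize(c,None,fx=6,fy=6,interpolation=cv2.INTER_CUBIC))"
```

```text
delta cm [-0.03  0.21  2.62] turn 0.19494761118494353 tool y ang -82.6 pos [0.565  0.0312 0.0882] F [ 0.8 -0.5 -1.6] q [-0.88  0.82  1.2   1.92 -0.88  1.07 -0.73] w 0.471 t 9.5833
```

View pics/c9.png

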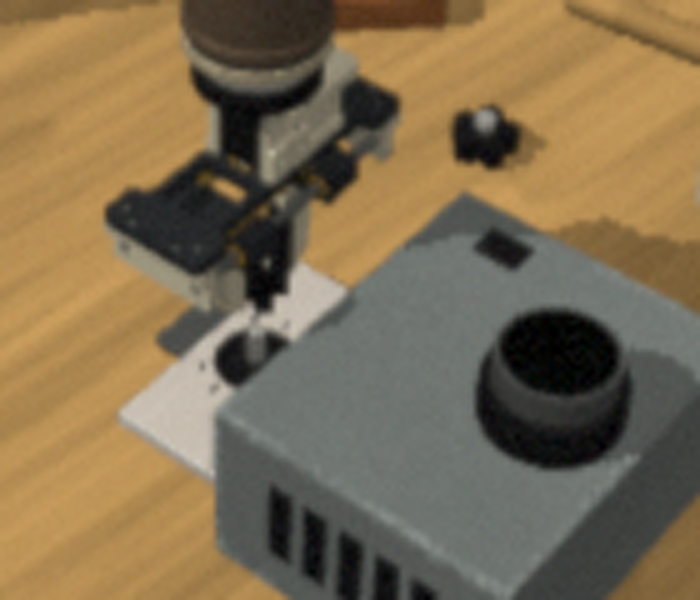

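View pics/d9.png

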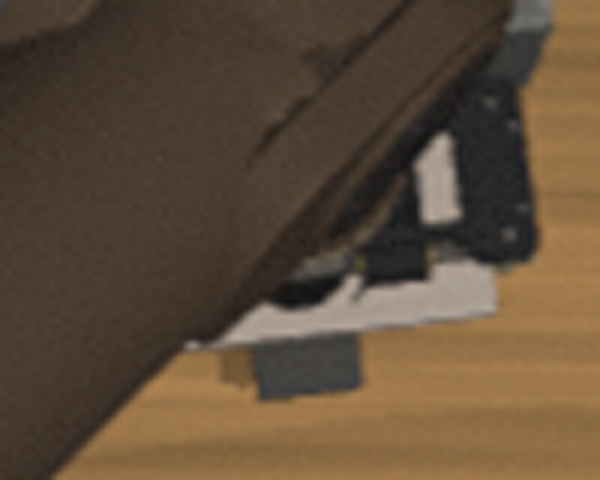

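The knob (crop 265,285) hangs just above the shaft (crop 255,335). Before lowering, I'll check the scene camera's estimate of the shaft tip.

```bash
python3 -c "
from h import *
s=load('s4');t=load('t4')
print('scene proj tip',proj(s,[.5648,.029,.047]),'base',proj(s,[.5648,.029,.022]),'top proj',proj(t,[.5648,.029,.047]))
print('0.5665',proj(s,[.5668,.029,.047]),proj(s,[.5648,.031,.047]))
s9=load('s9');g=s9['frame'].mean(-1).astype(int)
print(g[214:236,280:302])
print('knob bottom',proj(s9,[.565,.0312,.081]), proj(s9,[.565,.0312,.125]))
"
```

```text
scene proj tip (np.float64(290.5545174045544), np.float64(225.17161587278875)) base (np.float64(290.5563912094614), np.float64(230.53813499270834)) top proj (np.float64(258.34223637982996), np.float64(200.26329751301185))
0.5665 (np.float64(290.9830929105878), np.float64(225.5065634566657)) (np.float64(291.0162767365324), np.float64(224.86211140628723))
[[ 51  71  87  72  68  78  92  90  68  27  19  17  18  26  20  14  25  69
  140 176 183 184]
 [107  96  99  83  86  97 104 102  87  36  18   7   9  14   4  17  30  84
  168 184 185 185]
 [115 106 103  91  91  99 103 101  94  37  12  13   4  10  10  19  30  92
  176 185 183 185]
 [116 104 101  91  93  98 105 101  93  37  18  14  10   3  11   7  33  93
  176 184 186 184]
 [125 123 105  94  91  99 101 104  92  36   8   8   4  10  26  51  59 106
  178 184 185 184]
 [136 131 103  96  91  96 106 104  94  49  28  12  13  21  75 145 159 166
  184 184 186 183]
 [137 131  99 102  94  93 102 104 105 107  82  26  15  28  91 172 182 183
  184 187 183 187]
 [126 132  94  88  95 103 106 110 121 148 128  52  35  41  99 181 185 185
  186 188 187 187]

[... 743 characters left out ...]

 [185 185 167  72  30  18  19  22  35  66  86  86  77  45  36  63  96 106
  113 114 113 113]
 [184 178 148  55  19  20  27  29  33  62  82  85  76  52  71 102 111 113
  114 114 114 113]
 [151 175 139  52  21  21  25  26  24  43  63  64  63  74 103 111 113 111
  113 116 115 114]
 [133 177 162  67  26  24  20  27  25  27  42  49  74 104 112 113 114 113
  113 114 112 113]
 [171 184 171 107  41  23  22  23  20  29  48  74 103 111 115 114 112 114
  112 112 114 114]
 [188 188 182 153  84  31  22  26  26  49  84 107 114 115 116 114 114 112
  115 114 111 113]]
knob bottom (np.float64(291.1129535752355), np.float64(217.32809829908004)) (np.float64(291.12336479893423), np.float64(207.14466142490883))
```

{"method": "arm_command", "body": {"deltas": [{"xyz":[0,0.2,0.6],"turn":0,"jaw":255},{"xyz":[0,0.2,1.3],"turn":0,"jaw":255},{"xyz":[0,0.2,2.0],"turn":0,"jaw":255},{"xyz":[0,0.2,2.6],"turn":0,"jaw":255},{"xyz":[0,0.2,2.6],"turn":0,"jaw":255}]}}

```text
clock: 10.1
position: [0.5631, 0.0261, 0.0607]
ee_rot: [3.134, 0.194, -0.015]
force: [-0.4, -0.2, -0.8]
width: 0.472
```

```bash
python3 -c "
from h import *
togo(.5648,.029,.054,97.2)
im=grab('scene','s10')
c=im['frame'][195:245,260:320,::-1];cv2.imwrite('pics/c10.png',cv2.resize(c,None,fx=10,fy=10,interpolation=cv2.INTER_CUBIC))"
```

```text
delta cm [ 0.21 -0.27  0.67] turn -0.1234112856242291 tool y ang -82.9 pos [0.5631 0.0261 0.0607] F [-0.4 -0.2 -0.8] q [-0.85  0.85  1.16  1.95 -0.93  1.03 -0.7 ] w 0.472 t 10.1
```

View pics/c10.png

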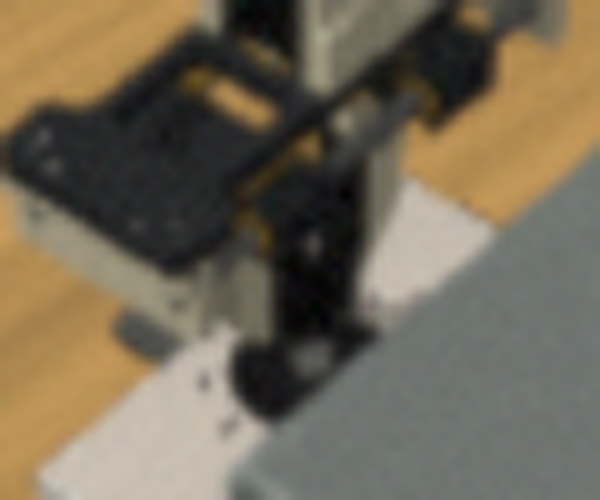

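{"method": "arm_command", "body": {"deltas": [{"xyz":[0.2,-0.3,0],"turn":0,"jaw":255},{"xyz":[0.2,-0.3,0.1],"turn":0,"jaw":255},{"xyz":[0.2,-0.3,0.3],"turn":0,"jaw":255}]}}

```text
clock: 10.4
position: [0.5654, 0.0296, 0.0585]
ee_rot: [3.134, 0.195, -0.013]
force: [-0.4, 0.9, -1.1]
width: 0.468
```

```bash
python3 -c "
from h import *
togo(.5648,.029,.054,97.2)"
```

```text
delta cm [-0.06  0.05  0.45] turn -0.07675336819050926 tool y ang -82.9 pos [0.5654 0.0296 0.0585] F [-0.4  0.9 -1.1] q [-0.85  0.85  1.16  1.94 -0.93  1.03 -0.7 ] w 0.468 t 10.4
```

{"method": "arm_command", "body": {"deltas": [{"xyz":[0,0,0.2],"turn":0,"jaw":255},{"xyz":[0,0,0.4],"turn":0,"jaw":255},{"xyz":[0,0,0.6],"turn":0,"jaw":255},{"xyz":[0,0,0.7],"turn":0,"jaw":255},{"xyz":[0,0,0.8],"turn":0,"jaw":255}]}}

```text
clock: 10.82
position: [0.566, 0.0294, 0.0507]
ee_rot: [3.134, 0.195, -0.011]
force: [1.3, -0.0, 0.3]
width: 0.468
```

```bash
python3 -c "
from h import *
togo(.5648,.029,.036,97.2);print(observe()['ft_torque'])"
```

```text
delta cm [-0.11  0.02  1.47] turn -0.07964611904310459 tool y ang -82.9 pos [0.566  0.0294 0.0507] F [ 1.3 -0.   0.3] q [-0.85  0.86  1.15  1.95 -0.94  1.02 -0.69] w 0.468 t 10.8167
[-0.04129654 -0.30810672 -0.02419435]
```

{"method": "arm_command", "body": {"deltas": [{"xyz":[0,0,0.15],"turn":0,"jaw":255},{"xyz":[0,0,0.3],"turn":0,"jaw":255},{"xyz":[0,0,0.45],"turn":0,"jaw":255},{"xyz":[0,0,0.6],"turn":0,"jaw":255}]}}

```text
clock: 11.15
position: [0.5662, 0.0294, 0.0446]
ee_rot: [3.134, 0.195, -0.01]
force: [2.4, 0.5, 1.0]
width: 0.467
```

```bash
python3 -c "
from h import *
togo(.5648,.029,.036,97.2);print(observe()['ft_torque'])
im=grab('scene','s11')
c=im['frame'][195:245,260:320,::-1];cv2.imwrite('pics/c11.png',cv2.resize(c,None,fx=10,fy=10,interpolation=cv2.INTER_CUBIC))"
```

```text
delta cm [-0.14  0.02  0.86] turn -0.07482969450802557 tool y ang -82.9 pos [0.5662 0.0294 0.0446] F [2.4 0.5 1. ] q [-0.84  0.87  1.14  1.95 -0.96  1.01 -0.68] w 0.467 t 11.15
[-0.01736632 -0.37555147 -0.01656814]
```

View pics/c11.png

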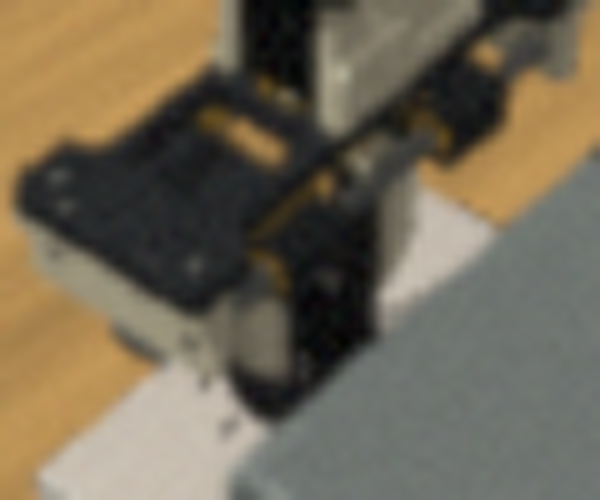

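{"method": "arm_command", "body": {"deltas": [{"xyz":[0.1,0,0.15],"turn":0,"jaw":255},{"xyz":[0.1,0,0.3],"turn":0,"jaw":255},{"xyz":[0.1,0,0.45],"turn":0,"jaw":255},{"xyz":[0.1,0,0.6],"turn":0,"jaw":255}]}}

```text
clock: 11.53
position: [0.5668, 0.0295, 0.0381]
ee_rot: [3.133, 0.195, -0.011]
force: [-0.2, -1.1, -0.2]
width: 0.471
```

```bash
python3 -c "
from h import *
togo(.5648,.029,.036,97.2);print(observe()['ft_torque'])"
```

```text
delta cm [-0.21  0.02  0.21] turn -0.07781338884120714 tool y ang -82.9 pos [0.5668 0.0295 0.0381] F [-0.2 -1.1 -0.2] q [-0.84  0.88  1.13  1.95 -0.97  1.   -0.68] w 0.471 t 11.5333
[-0.1074638   0.02115953 -0.01981533]
```

{"method": "arm_command", "body": {"deltas": [{"xyz":[0,0,0.1],"turn":0,"jaw":255},{"xyz":[0,0,0.2],"turn":0,"jaw":255},{"xyz":[0,0,0.3],"turn":0,"jaw":255},{"xyz":[0,0,0.4],"turn":0,"jaw":255}], "force": 45}}

```text
clock: 11.87
position: [0.5669, 0.0294, 0.0342]
ee_rot: [3.134, 0.195, -0.011]
force: [-0.5, 0.1, 4.5]
width: 0.465
```

{"method": "arm_command", "body": {"deltas": [{"xyz":[0,0,0.1],"turn":0,"jaw":255},{"xyz":[0,0,0.2],"turn":0,"jaw":255}]}}

```text
clock: 12.03
position: [0.5669, 0.0295, 0.0324]
ee_rot: [3.134, 0.195, -0.011]
force: [-0.1, 0.6, 5.7]
width: 0.463
```

{"method": "arm_command", "body": {"deltas": [{"xyz":[0,0,0.1],"turn":0,"jaw":255},{"xyz":[0,0,0.2],"turn":0,"jaw":255}]}}

```text
clock: 12.2
position: [0.5669, 0.0294, 0.0306]
ee_rot: [3.134, 0.195, -0.01]
force: [-1.8, 0.9, 6.8]
width: 0.461
```

The force follows the spring law (3 N rising to 9 N), so the knob is home on the flat. I'll press on to the stop.

{"method": "arm_command", "body": {"deltas": [{"xyz":[0,0,0.1],"turn":0,"jaw":255},{"xyz":[0,0,0.15],"turn":0,"jaw":255}]}}

```text
clock: 12.37
position: [0.567, 0.0294, 0.0296]
ee_rot: [3.135, 0.194, -0.01]
force: [-2.7, 1.5, 16.0]
width: 0.467
```

{"method": "arm_command", "body": {"deltas": [{"xyz":[0,0,0.1],"turn":0,"jaw":255},{"xyz":[0,0,0.15],"turn":0,"jaw":255}]}}

```text
clock: 12.53
position: [0.5672, 0.0294, 0.0293]
ee_rot: [-3.135, -0.194, 0.008]
force: [-5.9, 1.5, 22.8]
width: 0.465
```

```bash
python3 -c "
from h import *
togo(.5648,.029,.03,97.2);print(observe()['ft_torque'])"
```

```text
delta cm [-0.24  0.01 -0.07] turn -0.11275689671009559 tool y ang -82.9 pos [0.5672 0.0294 0.0293] F [-5.9  1.5 22.8] q [-0.83  0.88  1.12  1.96 -0.98  0.99 -0.67] w 0.465 t 12.5333
[ 0.52097021  1.34078283 -0.01697494]
```

```bash
python3 -c "
from h import *
im=grab('scene','s12')
for i in range(5): get_image('top')
togo(.5648,.029,.03,97.2)
for i in range(5): get_image('top')
togo(.5648,.029,.03,97.2)
c=im['frame'][180:260,240:340,::-1];cv2.imwrite('pics/c12.png',cv2.resize(c,None,fx=7,fy=7,interpolation=cv2.INTER_CUBIC))"
```

```text
delta cm [-0.24  0.01 -0.06] turn -0.11380512264531717 tool y ang -82.9 pos [0.5671 0.0294 0.0294] F [-4.9  2.2 20.1] q [-0.83  0.88  1.12  1.96 -0.98  0.99 -0.67] w 0.466 t 12.8333
delta cm [-0.24  0.01 -0.06] turn -0.11147532087210266 tool y ang -82.9 pos [0.5671 0.0294 0.0294] F [-4.7  1.3 19.4] q [-0.83  0.88  1.12  1.96 -0.98  0.99 -0.67] w 0.466 t 13.0833
```

View pics/c12.png

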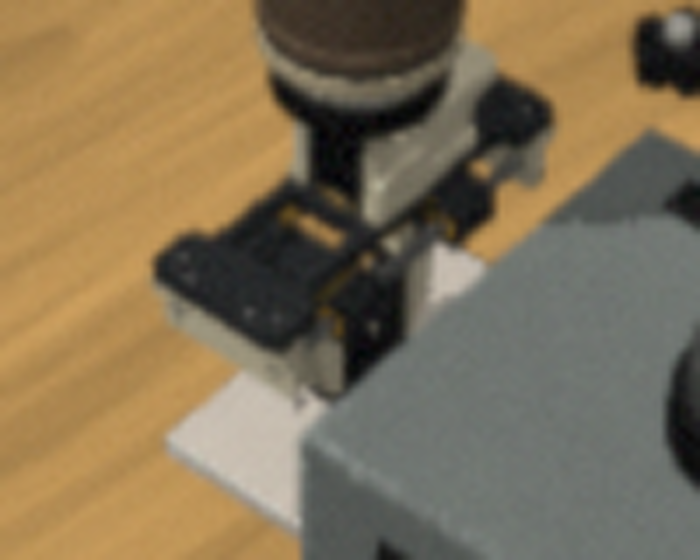

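View pics/s12.png

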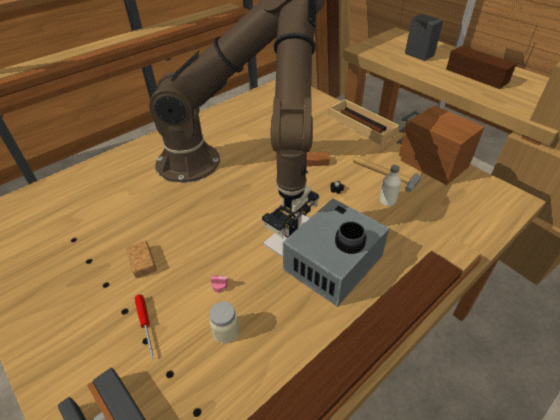

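```bash
python3 -c "
from h import *
print(sign_off())"
```

```text
the job is handed in; nothing more can be done
None
```

The panel is fully down, and the bar-grip knob is home on the D-shaft and still gripped and pressed in. I handed the job in at about 13 s.

**What I did**
- I hooked the tab from behind with shut fingers and drew the panel down past the point where it sinks on its own.
- I gripped the black bar-grip knob by its round skirt, because a grip on the bar would have put the gripper body against the unit's front edge.
- I turned the knob 20° to match the flat, lowered it onto the shaft, and pressed on to the stop.

**Last checks**
- **Panel:** it is level, with its face 19–20 mm above the bench in both cameras.
- **Fit:** the knob slid on with no more than about 2.4 N, and resistance began where it should be fully home.
- **Shaft pressed in:** over about 6 mm the force rose from about 4.5 N to 6.8 N, as the spring should. It then jumped at the stop and held at about 19–20 N for half a second.
- **Rest of the bench:** everything else looks unmoved in the last scene picture.

**Not confirmed**
- The gripper hides the knob's nose, so the match of nose and flat comes from the measured angles (good to about 3°) and the low insertion force.
- At the stop there is a side force of about 5 N, and the tool sits about 2 mm in x from the shaft tip I measured with the cameras.

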